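# Fit the orange cone to the citrus juicer

## Task

Set up the citrus juicer for oranges: lift off its dust cover and stand it upright on the counter beside the juicer without dropping it, then take the bigger of the two reamer cones and slide it over the drive pin, turned so that it drops all the way on. Then press the cone down against the drive spring to the end of its travel and stay there: the program finishes with the hand still on the cone, holding it down while I check the switch. Leave the small cone and the other things where they stand.

Things in the scene. Friction and masses are not known exactly. Their poses are not given: they have to be found in the camera images.
- juicer: citrus juicer, fixed: round steel housing 156 mm across, 110 mm high; on its flat top a shallow black juice bowl (outside 132 mm across, inside 122 mm, rim 132 mm and floor 112 mm above the counter). The spout sticks out of the front to 118 mm from the axis, 72 to 88 mm up. Origin on the counter on the juicer's axis, z up, front (spout) towards its own -x.
- spindle_seat (a point): centre of the flat shoulder (26 mm across) of the drive spindle in the middle of the juicer's bowl, hidden by the cover at first; 124 mm above the counter when up; sinks with the spindle. A fitted cone's foot rests on it. From it rises the round locating pin, 8 mm thick, rounded tip 28 mm above this point. z up, axes turn with the juicer.
- cross_pin (a point): middle of the level cross pin that goes through the locating pin: 24 mm long along this frame's x (parallel to the juicer's x), 6 mm thick, its top 8 mm above the shoulder. It drives the cone by a slot in the cone's foot.
- spindle (a joint): how far the spring-loaded spindle is pressed down (m): 0 up, 0.007 at its stop. It starts to move at about 5 N and takes about 10.5 N at the stop; it springs back when let go.
- dust_cover: white bell-shaped dust cover, loose, 148 mm across, about 160 g, standing over the bowl on the top edge of the housing, foot 110 mm above the counter. It must rise 25 mm to clear the bowl and 45 mm to clear the pin before it goes sideways. Domed, flat in the middle 54 mm above its foot. Origin: centre of its foot, z up.
- knob (a point): middle of the round upright knob on the cover's top, 24 to 27 mm thick; the knob spans 54 to 88 mm above the cover's foot, this point 72 mm
- big_cone: the bigger white reamer cone, for oranges, about 90 g, loose on one of the two cone spots (which one varies). Bullet-shaped with fine ribs: 66 mm tall, 52 mm thick at the foot, 50 mm at 34 mm height (nearly straight sides to grip), then rounded to the tip. Two flat pulp paddles at the foot stick out along its own +x and -x, 76 mm over both, 6 mm high. Origin: centre of its foot, z up.
- cone_bore (a point): mouth of the bore under the big cone (at the cone's origin): round, 10.5 mm wide, 34 mm deep; across it two slots, 10.5 mm wide and 9 mm deep, along the cone's x and y. The cone sits fully down only when a slot (every quarter turn) lies along the cross pin to within about 8 degrees; else it stays 8 mm too high on the cross pin.
- small_cone: the smaller white reamer cone, for limes, not wanted: same shape, 48 mm tall, 37 mm thick, 62 mm over the paddles. Leave it. Origin: centre of its foot.
- clear_counter (a point): middle of the clear patch of counter (some 200 mm across, the counter's front edge being 100 mm from it), a good place for the cover
- cup: small patterned cup, 58 mm across and 62 mm high, loose under the juicer's spout; origin at its foot
- mandarin: mandarin, 50 mm, loose on the counter between the juicer and the clear patch; origin at its underside
- orange: orange, 75 mm, loose behind the juicer; origin at its underside
- bell: counter bell, 83 mm across and 62 mm high, loose, to the right of the clear patch; origin at its foot
- sugar_pot: glass sugar pourer, 68 mm across and 156 mm high, loose, to the right; origin at its foot

How it is judged (in metres and radians):
On the way, in this order (a step that is already met when the one before it is completed fails the run):
1. the dust cover stands upright on the counter, clear of the juicer and let go (height (world z) of dust_cover below 0.008 m and angle between dust_cover's own z axis and vertical below 0.08 rad and horizontal distance between dust_cover and juicer above 0.14 m and contact force between dust_cover and the fingers below 0.3 N and linear speed of dust_cover below 0.03 m/s), for 0.2 s.
2. the big cone has dropped fully onto the spindle, its foot on the shoulder (horizontal distance between big_cone and spindle_seat below 0.004 m and z of big_cone in the frame of spindle_seat between -0.003 and 0.003 m and angle between big_cone's own z axis and vertical below 0.09 rad), for 0.2 s.
At the end, for the whole second after the job is handed in: Big cone fully on the spindle (foot within 3 mm of the shoulder, 4 mm of its axis, upright within 5 degrees), spindle pressed more than 5 of its 7 mm, fingers on the cone with over 4 N; cover upright on the counter over 140 mm from the juicer's axis, not touched by the fingers (all of step 2 and value of joint spindle above 0.005 m and contact force between big_cone and the fingers above 4 N and height (world z) of dust_cover below 0.008 m and angle between dust_cover's own z axis and vertical below 0.08 rad and horizontal distance between dust_cover and juicer above 0.14 m and contact force between dust_cover and the fingers below 0.3 N); the arm keeps its last pose, push and grip.
It fails at once if the small cone, cup, bell, sugar pourer, mandarin or orange is shifted by more than 25 mm (distance of any of cup, mandarin, orange, bell, sugar_pot, small_cone from where it was at the start of the episode above 0.025 m).
It fails at once if the small cone, cup, bell or sugar pourer is knocked over (angle between any of cup, bell, sugar_pot, small_cone's own z axis and vertical above 0.5 rad).
It fails at once if the dust cover is dropped (falls free faster than 0.8 m/s) (linear speed of dust_cover above 0.8 m/s and contact force between dust_cover and the fingers below 0.1 N).
It fails at once if the big cone is dropped (falls free faster than 0.8 m/s) (linear speed of big_cone above 0.8 m/s and contact force between big_cone and the fingers below 0.1 N).
It also fails if it takes over 51 s, if anything falls off the work surface, if the arm or the gripper's body presses on something with over 40 N, if the wrist force passes 120 N, or if a joint passes its speed limit or range.

## Robot

A 6-joint arm with a two-finger parallel gripper is mounted at the origin on a cart in front of the work surface, level with it; the furniture and walls round the work are solid. World frame = base frame: x ahead of the robot, y to its left, z up, the work surface at z = 0. Lengths are in mm, angles in degrees, forces in N, time in s.
With the tool pointing down it reaches from about 300 to 850 mm from the base axis. Payload 4.2 kg.
Tool frame: the origin (TCP) lies between the finger pads; the fingertips stand ahead of it and the grasp point (between the pads) lies 3 mm ahead of it (nose_length is the z of the fingertips in the tool frame, in mm); z points along the fingers, y is the line along which they close (so a half turn about z gives the same grasp; the last joint's range is limited). The gripper opens to 91 mm and grips with 3 to 60 N. Pads are 32 mm wide; open, the fingers measure 118 mm over their backs; the gripper's body (76 mm by 178 mm) begins 60 mm behind the grasp point.
Start: joints at [-72.766, 18.312, 89.639, -0, 72.044, -1.146], TCP at [181.315, -545.679, 235.976] pointing down, gripper open.
Joint ranges: [-177.97, 177.97], [-48.28, 115.42], [12.27, 149.76], [-77.06, 257.06], [2.81, 150.46], [-146.56, 146.56]. Speed limits (degrees/s): [147.25, 147.25, 180, 180, 180, 180].

## Interface

Orientations are given as [roll, pitch, yaw] about the fixed x, y, z axes, in that order (R = Rz(yaw) Ry(pitch) Rx(roll)).
In Python, from workcell import state, grab_frame, camera_params, job_done, nose_length gives the robot as it stands.
- The arm moves only by the tool step_arm, never from a script. Its argument "plan" is a list that holds one entry, the list of rows, each a list of 5 numbers: the shift along the tool's x, y, z in cm, then the turn about the tool's z in rad, then the opening, from 0 (shut) to 1 (fully open). In form: [[[x, y, z, turn, gripper], ...]]. A call has 1 to 20 rows; each row is the pose to reach, as a shift and turn from the pose commanded when the call began, along the tool's axes at that moment; what a row does not reach only later rows make up. A row lasts 1/8 s, in which the tool goes at most 62.5 mm and 10.7 degrees, less where a joint would pass 70% of its speed; a pose out of reach is approached as far as the arm can. A call with a gripper value outside its range is refused whole. The fingers move at their own pace and stop on an object; "newtons" is the grip in N (left out, the last holds). Time passes only in rows, so rows that repeat a pose let the fingers close. It gives the time, the measured TCP pose, the force, the opening and the grip force at its end, in the units of the state.
- state(): the state, without advancing time (a new reading comes with each control period).
- grab_frame(name): name is "scene" or "top"; returns the picture (480x640x3 uint8, blue, green, red); there is no depth.
- camera_params(name): a dict with "camera_matrix" (3x3 intrinsics, pixels), "R" (3x3) and "t" (3): a world point X has camera coordinates R X + t. Camera axes: x right, y down, z forward; pixel columns grow to the right and rows downward; lengths in mm; the calibration is good to about 2 mm. A picture is of the moment at which its call begins. camera_params takes no time and is no camera call.
- job_done(): hands the job in; it is judged then, once.
The state is a dict: "time_s": time; "qpos": joint angles; "qvel": joint speeds; "effort": joint torques, N m; "ee_pos": TCP position; "ee_rot": TCP orientation; "force": force on the tool from outside, world axes, zero at the start; "torque": the same for the moment, N m; "gripper_width": finger opening in mm; "gripper_force": force on a finger pad.
Only numpy, scipy, OpenCV 4.12 (cv2) and the standard library are available. Lean on these libraries where they do the work, as an engineer would, in place of code of your own. Each camera call takes 0.05 s, during which the arm holds its last target. There are 200 camera calls.

## Working session

There is one attempt and no reset: what is moved stays moved. The work goes in short steps, Python scripts to look and compute and a tool call to move; the robot and the scene stay as the last step left them, time stands still between calls to the robot, and variables do not carry over. Pictures are saved under pics/ and viewed, at most 10 in all, crops included, and the job is handed in when it is done.

Besides the shell and the picture viewer there is one more tool, called after "Call:" as name(argument=value, ...), one argument or row to a line, values as JSON. step_arm: Moves the arm, as the interface text tells. Its arguments: {"type":"object","properties":{"plan":{"type":"array","items":{"type":"array","items":{"type":"array","items":{"type":"number"}}}},"newtons":{"type":"number"}},"required":["plan"]}

```bash
mkdir -p pics; ls; python3 - <<'E'
from workcell import *
import cv2,numpy as np
print(state(),nose_length)
for n in("scene","top"):
    cv2.imwrite(f"pics/{n}0.png",grab_frame(n)); p=camera_params(n); print(n,p, -np.array(p["R"]).T@np.array(p["t"]))
E
```

```text
pics
{'time_s': 0.0, 'qpos': array([-7.27676839e+01,  1.83501069e+01,  8.97063290e+01, -1.82567943e-03,
        7.20438194e+01, -1.14574081e+00]), 'qvel': array([-0.04334376,  0.02476908, -0.02299021,  0.03213569, -0.00719605,
       -0.11338732]), 'effort': array([ 4.42449837e-04, -4.12471175e+01, -2.31975245e+01,  7.27488846e-02,
        4.56984679e-02, -1.61383764e-04]), 'ee_pos': array([ 181.14354757, -545.22708446,  235.13615252]), 'ee_rot': array([-1.79899730e+02, -2.69244127e-04,  1.83786210e+01]), 'force': array([0.51858881, 0.54623006, 0.33195098]), 'torque': array([-0.02911785,  0.02823913, -0.00999564]), 'gripper_force': 0.0, 'gripper_width': 91.5530342197551} 22.0
scene {'camera_matrix': array([[525.97437765,   0.        , 319.1056811 ],
       [  0.        , 525.97437765, 241.25468029],
       [  0.        ,   0.        ,   1.        ]]), 'R': array([[-0.89288476, -0.45026361,  0.00441343],
       [-0.29016927,  0.56786322, -0.77028122],
       [ 0.34432338, -0.68905301, -0.63768908]]), 't': array([390.92262763, 384.38736115, 892.99217723])} [153.10817287 573.05773449 863.81241779]
top {'camera_matrix': array([[611.66196887,   0.        , 312.30458694],
       [  0.        , 611.66196887, 243.45403642],
       [  0.        ,   0.        ,   1.        ]]), 'R': array([[ 0.00705107, -0.99987517, -0.01413976],
       [-0.994869  , -0.00558723, -0.10101712],
       [ 0.10092551,  0.01477948, -0.9947842 ]]), 't': array([-176.04919924,  564.11916921, 1507.94056943])} [ 410.27633938 -195.16194496 1554.57185718]
```

View pics/top0.png

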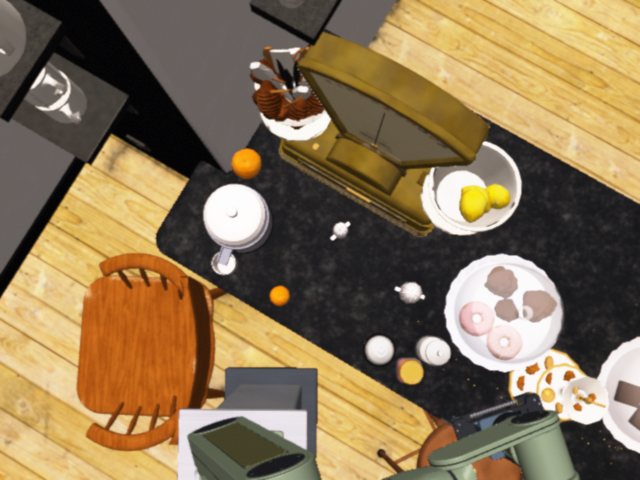

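View pics/scene0.png

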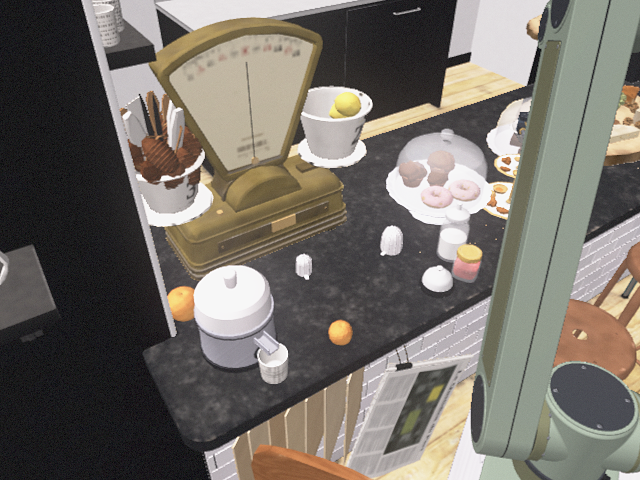

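Top view: juicer with cover (237,217), knob (232,212), spout (221,258), small cone (341,230), big cone (411,293), mandarin (279,296), bell (379,349), sugar (432,350). The clear patch is near (330,310). Scene view: knob (230,278), big cone (392,240).

```bash
cat > h.py <<'E'
from workcell import *
import cv2,numpy as np
def cast(n,uv,z):
    p=camera_params(n);R=np.array(p["R"]);c=-R.T@np.array(p["t"])
    d=R.T@np.linalg.solve(np.array(p["camera_matrix"]),[uv[0],uv[1],1.]);return c+d*(z-c[2])/d[2]
def tri(a,b):
    M=[];v=[]
    for n,uv in(("top",a),("scene",b)):
        p=camera_params(n);P=np.array(p["camera_matrix"])@np.c_[p["R"],p["t"]]
        M.append(P)
    X=cv2.triangulatePoints(M[0],M[1],np.float64(a).reshape(2,1),np.float64(b).reshape(2,1));return (X[:3]/X[3]).ravel()
def proj(n,X):
    p=camera_params(n);q=np.array(p["camera_matrix"])@(np.array(p["R"])@np.array(X)+p["t"]);return q[:2]/q[2]
def up(n_or_im,x,y,w,h,s):
    return cv2.resize(n_or_im[y:y+h,x:x+w],None,fx=s,fy=s,interpolation=cv2.INTER_CUBIC)
E
python3 - <<'E'
from h import *
t=cv2.imread("pics/top0.png");s=cv2.imread("pics/scene0.png")
a=np.hstack([up(t,195,175,80,100,5),up(t,380,265,60,50,5)[:250].repeat(1,0).copy() if 0 else cv2.resize(t[265:325,385:433],(400,500),interpolation=cv2.INTER_CUBIC)])
cv2.imwrite("pics/c1.png",a)
b=np.hstack([up(s,180,255,120,140,4)[:560],cv2.resize(s[215:271,368:400+0],(320,560),interpolation=cv2.INTER_CUBIC)])
b=np.hstack([up(s,180,255,120,140,4),cv2.resize(s[216:272,376:408],(320,560),interpolation=cv2.INTER_CUBIC)])
cv2.imwrite("pics/c2.png",b)
for n,im in(("top",t),("scene",s)):
    m=((im.min(2)>135)&(im.max(2).astype(int)-im.min(2)<40)).astype(np.uint8)
    k,l,st,ce=cv2.connectedComponentsWithStats(m)
    for i in range(1,k):
        x,y,w,h,ar=st[i]
        if 25<ar<6000 and ((n=="top" and 190<x<450 and 170<y<370) or (n=="scene" and 180<x<470 and 200<y<390)): print(n,st[i],ce[i].round(1))
E
```

```text
top [ 203  184   66   91 3655] [233.5 220.8]
top [330 222  20  18 194] [339.7 229.4]
top [395 282  30  20 342] [410.5 291.2]
top [366 336  27  27 580] [379.2 349.1]
top [419 337  32  28 715] [433.9 350.3]
scene [380 225  23  31 567] [391.  240.7]
scene [296 254  16  26 342] [303.6 265.6]
scene [ 194  265   80   74 4736] [232.3 301.4]
scene [422 265  31  27 644] [437.2 278.7]
scene [ 199  330   89   54 2574] [249.2 354.4]
scene [346 375   5  11  28] [347.6 379.5]
```

View pics/c1.png

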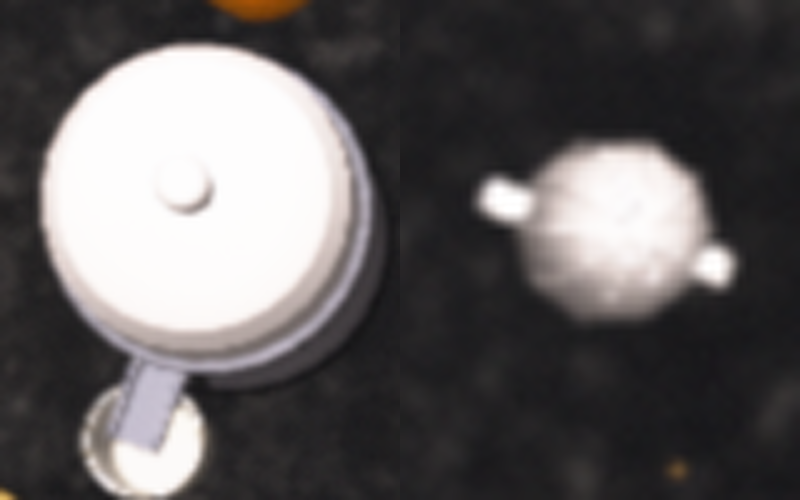

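View pics/c2.png

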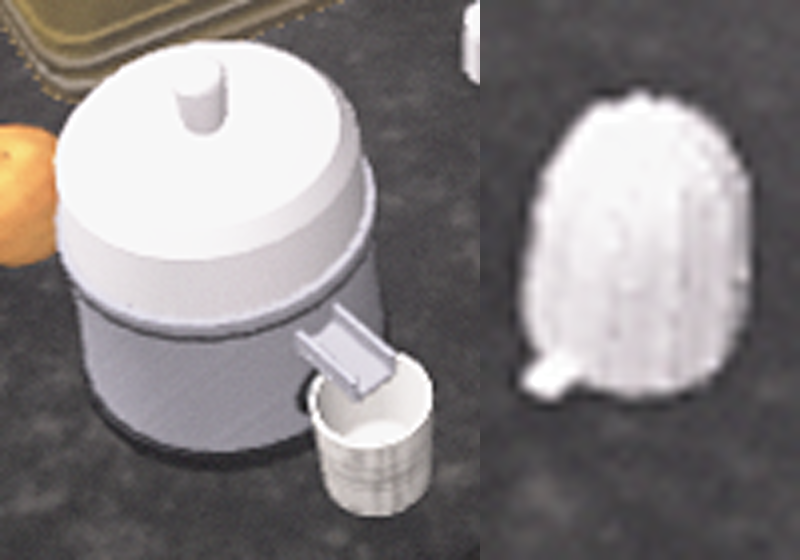

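```bash
python3 - <<'E'
from h import *
k1=(231.4,211.4);k2=(230,273)
print("knob",cast("top",k1,198).round(1),cast("scene",k2,198).round(1),tri(k1,k2).round(1))
J=cast("top",k1,198)
for n,uv,z in(("top",(221.4,263.6),87),("top",(227.2,248.2),87),("scene",(274.2,348),86)):
    s=cast(n,uv,z);v=s[:2]-J[:2];print("spout",s.round(1),np.hypot(*v),np.degrees(np.arctan2(*v[::-1])))
a=cast("top",(397.6,289),5);b=cast("top",(422.8,297.2),5)
c=(a+b)/2;d=a-b;print("cone",c.round(1),np.hypot(*d[:2]),np.degrees(np.arctan2(d[1],d[0])))
print("cone body top view",cast("top",(410.5,291.2),30).round(1),"tip scene",cast("scene",(391.5,226),62).round(1))
for nm,uv,z in(("small",(340,230),20),("mand",(279.5,295.5),25),("bell",(379.2,349.1),25),("sugar",(433,350),90),("jar",(410,372),60),("orange",(246,163),35),("cupc",(223.5,264),60)):print(nm,cast("top",uv,z).round(0))
for uv in((200,285),(250,312),(330,352),(400,392)):print("edge",uv,cast("top",uv,0).round(0))
print(nose_length)
E
```

```text
knob [619.2   7.2 198. ] [617.8  10.7 198. ] [619.9   7.8 194.6]
spout [509.2  45.3  87. ] 116.48345386476055 160.90918476440226
spout [546.5  32.1  87. ] 76.88057865650997 161.11435099627374
spout [507.2  48.9  86. ] 119.51030862103268 159.59607257390334
cone [ 443.1 -419.7    5. ] 66.32565002449716 72.29132768887447
cone body top view [ 447.3 -416.9   30. ] tip scene [ 452.9 -428.    62. ]
small [ 601. -242.   20.]
mand [435. -92.  25.]
bell [ 304. -339.   25.]
sugar [ 308. -460.   90.]
jar [ 253. -410.   60.]
orange [769.  -3.  35.]
cupc [510.  45.  60.]
edge (200, 285) [460. 113.   0.]
edge (250, 312) [393. -16.   0.]
edge (330, 352) [ 295. -218.    0.]
edge (400, 392) [ 198. -393.    0.]
22.0
```

```bash
cat >> h.py <<'E'
def go(x,y,z,yaw=None):
    s=state();w=np.radians(s["ee_rot"][2]);e=s["ee_pos"];d=np.array([x,y,z])-e
    t=0 if yaw is None else -(np.radians(yaw)-w+np.pi/2)%np.pi-np.pi/2 if 0 else (0 if yaw is None else -((np.radians(yaw)-w+np.pi)%(2*np.pi)-np.pi))
    print("t",round(s["time_s"],2),"pos",e.round(1),"yaw",s["ee_rot"].round(2),"| cm",np.round([(np.cos(w)*d[0]+np.sin(w)*d[1])/10,(np.sin(w)*d[0]-np.cos(w)*d[1])/10,-d[2]/10],2),"turn",round(t,3))
E
python3 -c "
from h import *
go(619.5,7.5,240,71);go(619.5,7.5,189,71)"
```

```text
t 0.1 pos [ 181.2 -545.3  235.2] yaw [-179.91   -0.     18.38] | cm [ 59.02 -38.63  -0.48] turn -0.918
t 0.1 pos [ 181.2 -545.3  235.2] yaw [-179.91   -0.     18.38] | cm [ 59.02 -38.63   4.62] turn -0.918
```

Call:
step_arm(
  plan=[
    [[15,-10,-1,-0.2,1],[59.02,-38.63,-0.5,-0.918,1],[59.02,-38.63,-0.5,-0.918,1],[59.02,-38.63,-0.5,-0.918,1],[59.02,-38.63,-0.5,-0.918,1],[59.02,-38.63,-0.5,-0.918,1],[59.02,-38.63,-0.5,-0.918,1],[59.02,-38.63,-0.5,-0.918,1],[59.02,-38.63,-0.5,-0.918,1],[59.02,-38.63,-0.5,-0.918,1],[59.02,-38.63,-0.5,-0.918,1],[59.02,-38.63,-0.5,-0.918,1],[59.02,-38.63,-0.5,-0.918,1],[59.02,-38.63,-0.5,-0.918,1],[59.02,-38.63,-0.5,-0.918,1]],
  ],
)

```text
time_s: 1.98
ee_pos: [618.8, 5.5, 241.3]
ee_rot: [180.0, 0.0, 70.9]
force: [-0.6, 0.9, -0.7]
gripper_width: 91.0
gripper_force: 0.0
```

```bash
python3 -c "
from h import *
go(619.5,7.5,189,71)"
```

```text
t 1.98 pos [618.8   5.5 241.3] yaw [1.800e+02 2.000e-02 7.087e+01] | cm [0.21 0.   5.23] turn -0.002
```

Call:
step_arm(
  plan=[
    [[0.1,0,2.5,0,1],[0.1,0,5.2,0,1],[0.1,0,5.2,0,1],[0.1,0,5.2,0,0],[0.1,0,5.2,0,0],[0.1,0,5.2,0,0],[0.1,0,5.2,0,0],[0.1,0,5.2,0,0],[0.1,0,5.2,0,0],[0.1,0,5.2,0,0]],
  ],
  newtons=25,
)

```text
time_s: 3.22
ee_pos: [619.8, 8.0, 188.9]
ee_rot: [-180.0, 0.0, 71.0]
force: [0.4, -1.3, -0.1]
gripper_width: 25.2
gripper_force: 25.0
```

Gripped at 25.2 mm, on the knob. Lift, then compute the transfer.

Call:
step_arm(
  plan=[
    [[0,0,-0.5,0,0],[0,0,-2,0,0],[0,0,-4,0,0],[0,0,-6,0,0],[0,0,-7,0,0],[0,0,-7,0,0]],
  ],
)

```text
time_s: 3.98
ee_pos: [620.2, 7.9, 260.0]
ee_rot: [179.9, -0.0, 71.0]
force: [0.5, 0.5, -2.6]
gripper_width: 24.7
gripper_force: 25.0
```

```bash
python3 -c "
from h import *
go(400,-230,259);print(state()['force'],state()['gripper_width'])"
```

```text
t 3.98 pos [620.2   7.9 260. ] yaw [ 1.7989e+02 -3.0000e-02  7.0970e+01] | cm [-29.67 -13.06   0.1 ] turn 0
[ 0.47857901  0.48277582 -2.56821256] 24.706394151061282
```

Call:
step_arm(
  plan=[
    [[-1,-0.44,0,0,0],[-3,-1.3,0,0,0],[-6.5,-2.86,0,0,0],[-10.5,-4.62,0,0,0],[-14.5,-6.4,0,0,0],[-18.5,-8.14,0,0,0],[-22.5,-9.9,0,0,0],[-26,-11.44,0,0,0],[-28.5,-12.5,1,0,0],[-29.7,-13.06,3,0,0],[-29.7,-13.06,6,0,0],[-29.7,-13.06,9,0,0],[-29.7,-13.06,12,0,0],[-29.7,-13.06,15,0,0],[-29.7,-13.06,16.5,0,0],[-29.7,-13.06,17.2,0,0],[-29.7,-13.06,17.2,0,0]],
  ],
)

```text
time_s: 6.1
ee_pos: [398.9, -230.4, 86.9]
ee_rot: [-180.0, 0.0, 70.9]
force: [0.7, -0.3, -0.7]
gripper_width: 25.0
gripper_force: 25.0
```

```bash
python3 -c "
from h import *
go(400,-230,79);print(state()['force'],state()['gripper_width'])
cv2.imwrite('pics/s1.png',grab_frame('scene'))"
```

```text
t 6.1 pos [ 398.9 -230.4   86.9] yaw [-179.97    0.     70.95] | cm [0.07 0.09 0.79] turn 0
[ 0.6525367  -0.27942983 -0.65912977] 24.969971906399554
```

View pics/s1.png

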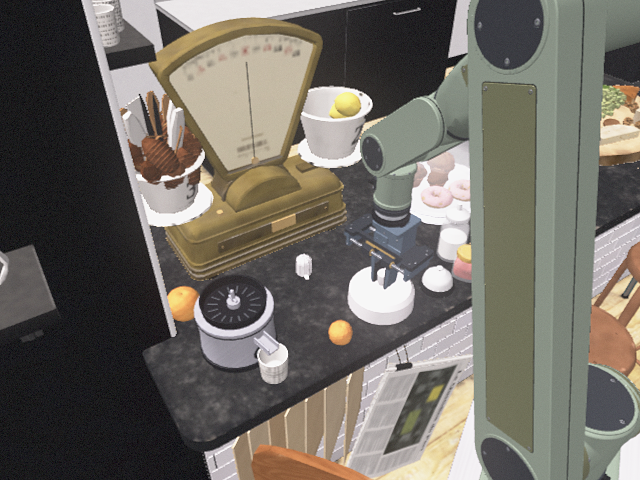

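The cover hangs at (381,293), clear of the mandarin and bell; the spindle with its pin now shows at (233,298). Lower the cover to the counter.

Call:
step_arm(
  plan=[
    [[0,0,0.3,0,0],[0,0,0.6,0,0],[0,0,0.75,0,0],[0,0,0.85,0,0],[0,0,0.85,0,0]],
  ],
)

```text
time_s: 6.78
ee_pos: [399.7, -230.2, 78.8]
ee_rot: [180.0, 0.0, 71.0]
force: [-1.7, 1.1, 2.4]
gripper_width: 25.0
gripper_force: 25.0
```

Call:
step_arm(
  plan=[
    [[0,0,0.8,0,0.6],[0,0,0.8,0,0.6],[0,0,0.8,0,0.6],[0,0,0.8,0,0.6],[0,0,-1.5,0,0.6],[0,0,-5,0,1],[0,0,-9,0,1],[0,0,-13,0,1],[0,0,-13,0,1]],
  ],
)

```text
time_s: 7.9
ee_pos: [401.5, -231.4, 211.5]
ee_rot: [179.5, 0.1, 71.0]
force: [0.1, -0.5, 0.3]
gripper_width: 90.3
gripper_force: 0.0
```

```bash
python3 - <<'E'
from h import *
go(447,-419,120,71)
t=grab_frame('top');s=grab_frame('scene');cv2.imwrite('pics/top2.png',t);cv2.imwrite('pics/scene2.png',s)
a=np.hstack([cv2.resize(t[190:250,210:270],(400,400),interpolation=cv2.INTER_CUBIC),cv2.resize(s[270:330,205:265],(400,400),interpolation=cv2.INTER_CUBIC)])
cv2.imwrite('pics/c3.png',a)
E
```

```text
t 7.9 pos [ 401.5 -231.4  211.5] yaw [1.7954e+02 1.0000e-01 7.0980e+01] | cm [-16.25  10.41   9.15] turn -0.0
```

View pics/c3.png

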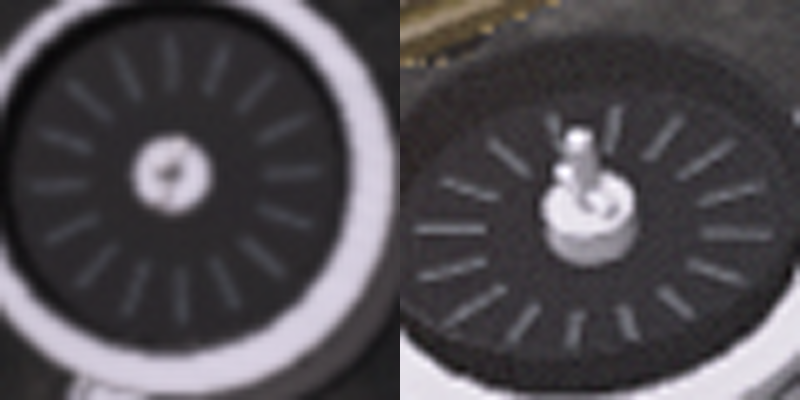

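View pics/top2.png

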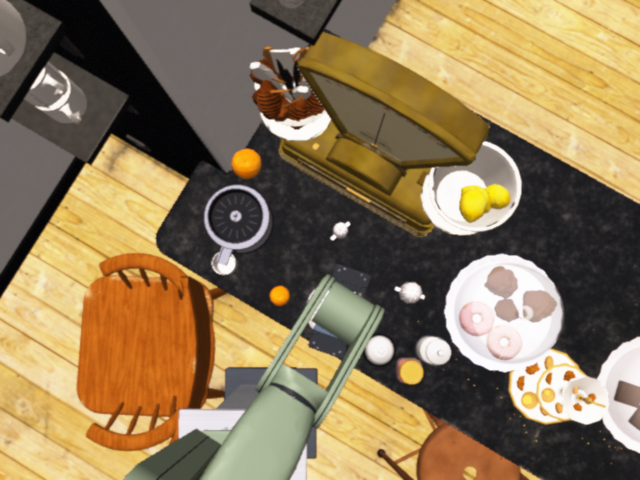

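```bash
python3 - <<'E'
from h import *
t=cv2.imread('pics/top2.png').astype(float).mean(2);r=t[203:231,222:250]
w=np.clip(r-90,0,None);yy,xx=np.mgrid[203:231,222:250];d=np.hypot(yy-216,xx-235.5)<8;w=w*d
print("px",(w*xx).sum()/w.sum(),(w*yy).sum()/w.sum(),d.sum())
m=(w>40);print("mask",xx[m].mean(),yy[m].mean(),m.sum())
u=(xx[m].mean(),yy[m].mean())
print(cast("top",u,124).round(1),cast("scene",(233.4,300.5),124).round(1),cast("scene",(231.6,289.8),150).round(1))
print("tri",tri(u,(233.4,300.5)).round(1))
# juicer rim circle in top view
E
```

```text
px 235.3339773459105 215.62173731863473 196
mask 235.23595505617976 215.73033707865167 89
[620.3   8.9 124. ] [619.5  10.2 124. ] [622.    7.9 150. ]
tri [620.5   9.1 122.5]
```

Call:
step_arm(
  plan=[
    [[-4,2.6,0,0,1],[-8,5.2,2,0,1],[-12,7.8,5,0,1],[-16.3,10.4,9.1,0,1],[-16.3,10.4,9.1,0,1],[-16.3,10.4,9.1,0,1]],
  ],
)

```text
time_s: 8.75
ee_pos: [444.1, -417.4, 116.0]
ee_rot: [-179.8, -0.1, 71.0]
force: [0.7, -0.2, 0.8]
gripper_width: 91.3
gripper_force: 0.0
```

```bash
python3 - <<'E'
from h import *
go(446,-419,32,72);print(state()['force'])
E
```

```text
t 8.75 pos [ 444.1 -417.4  116. ] yaw [-1.7983e+02 -1.0000e-01  7.0960e+01] | cm [-0.09  0.23  8.4 ] turn -0.018
[ 0.65660439 -0.18850235  0.82179528]
```

Call:
step_arm(
  plan=[
    [[-0.1,0.2,0,0.18,1],[-0.1,0.2,0,0.36,1],[-0.1,0.2,0,0.54,1],[-0.1,0.2,0,0.72,1],[-0.1,0.2,1,0.9,1],[-0.1,0.2,2,1.08,1],[-0.1,0.2,4,1.26,1],[-0.1,0.2,6,1.44,1],[-0.1,0.2,8,1.55,1],[-0.1,0.2,8.4,1.55,1],[-0.1,0.2,8.4,1.55,0],[-0.1,0.2,8.4,1.55,0],[-0.1,0.2,8.4,1.55,0],[-0.1,0.2,8.4,1.55,0],[-0.1,0.2,8.4,1.55,0],[-0.1,0.2,8.4,1.55,0]],
  ],
  newtons=6,
)

```text
time_s: 10.75
ee_pos: [446.5, -419.8, 33.7]
ee_rot: [-180.0, -0.0, -17.8]
force: [0.0, 1.4, 2.6]
gripper_width: 49.6
gripper_force: 6.0
```

Call:
step_arm(
  plan=[
    [[0,0,0,0,1],[0,0,0,0,1],[0,0,0,0,1],[0,0,0,0,1],[0,0,0,-0.18,1],[0,0,0,-0.36,1],[0,0,0,-0.54,1],[0,0,0,-0.72,1],[0,0,0,-0.9,1],[0,0,0,-1.08,1],[0,0,0,-1.26,1],[0,0,0,-1.44,1],[0,0,0,-1.57,1],[0,0,0,-1.57,1]],
  ],
)

```text
time_s: 12.5
ee_pos: [446.4, -419.9, 33.5]
ee_rot: [180.0, 0.0, 72.0]
force: [-0.0, 1.1, 0.7]
gripper_width: 91.5
gripper_force: 0.0
```

Call:
step_arm(
  plan=[
    [[0,0,0,0,0],[0,0,0,0,0],[0,0,0,0,0],[0,0,0,0,0],[0,0,0,0,0],[0,0,0,0,0]],
  ],
  newtons=30,
)

```text
time_s: 13.25
ee_pos: [446.3, -419.8, 33.4]
ee_rot: [-180.0, 0.0, 72.1]
force: [-1.0, 0.2, 0.7]
gripper_width: 50.4
gripper_force: 30.0
```

Call:
step_arm(
  plan=[
    [[0,0,-1,0,0],[0,0,-4,0,0],[0,0,-8,0,0],[0,0,-12,0,0],[0,0,-16,0,0],[0,0,-19,0,0],[0,0,-19,0,0]],
  ],
)

```text
time_s: 14.12
ee_pos: [447.4, -420.8, 226.7]
ee_rot: [179.7, 0.2, 72.1]
force: [0.7, -0.4, -0.6]
gripper_width: 50.7
gripper_force: 30.0
```

```bash
python3 - <<'E'
from h import *
go(620.3,8.9,213,70.5);print(state()['force'],state()['gripper_width'])
E
```

```text
t 14.12 pos [ 447.4 -420.8  226.7] yaw [1.7965e+02 1.7000e-01 7.2120e+01] | cm [46.2   3.26  1.37] turn 0.028
[ 0.65552028 -0.44453991 -0.63118713] 50.73418091670124
```

Call:
step_arm(
  plan=[
    [[2,0.2,0,0.03,0],[6,0.6,0,0.03,0],[11,1,0,0.03,0],[16,1.3,0,0.03,0],[21,1.6,0,0.03,0],[26,1.9,0.3,0.03,0],[31,2.2,0.6,0.03,0],[36,2.6,1,0.03,0],[41,3,1.4,0.03,0],[44.5,3.2,1.4,0.03,0],[46.2,3.26,1.4,0.03,0],[46.2,3.26,1.4,0.03,0],[46.2,3.26,1.4,0.03,0],[46.2,3.26,1.4,0.03,0]],
  ],
)

```text
time_s: 15.88
ee_pos: [618.9, 8.5, 209.5]
ee_rot: [180.0, 0.0, 70.3]
force: [0.5, -0.6, 0.1]
gripper_width: 50.8
gripper_force: 30.0
```

```bash
python3 - <<'E'
from h import *
go(620.3,8.9,189,70.5);print(state()['force'],state()['gripper_width'])
s=grab_frame('scene');cv2.imwrite('pics/s4.png',np.hstack([cv2.resize(s[195:345,165:315],(600,600),interpolation=cv2.INTER_CUBIC)]))
E
```

```text
t 15.88 pos [618.9   8.5 209.5] yaw [1.800e+02 2.000e-02 7.031e+01] | cm [0.09 0.12 2.05] turn -0.003
[ 0.46668177 -0.59374317  0.05391217] 50.80650360463989
```

View pics/s4.png

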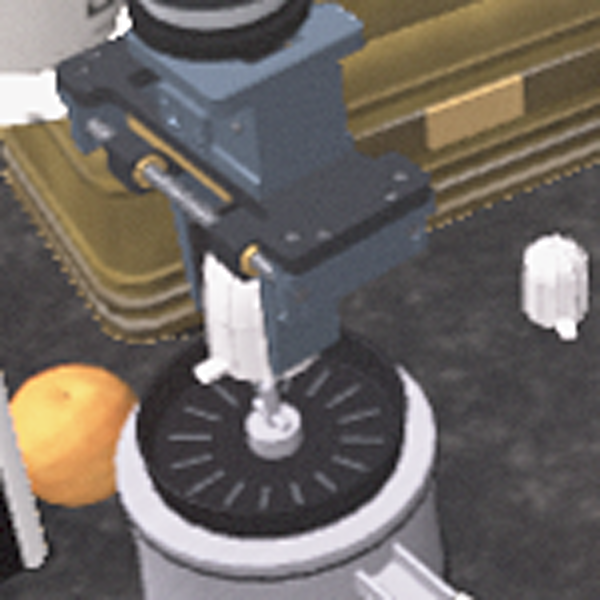

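The cone is held over the spindle at (262,350 in the crop), and the pin below it at (268,395) is nearly in line. Descend with force checks.

Call:
step_arm(
  plan=[
    [[0.05,0.1,0.8,0,0],[0.05,0.1,1.6,0,0],[0.05,0.1,2.0,0,0],[0.05,0.1,2.4,0,0],[0.05,0.1,2.6,0,0],[0.05,0.1,2.8,0,0],[0.05,0.1,2.8,0,0]],
  ],
)

```text
time_s: 16.8
ee_pos: [620.3, 10.0, 181.4]
ee_rot: [-180.0, 0.0, 70.4]
force: [-0.2, 0.7, -1.4]
gripper_width: 50.3
gripper_force: 30.0
```

Call:
step_arm(
  plan=[
    [[-0.07,0,0.2,0,0],[-0.07,0,0.4,0,0],[-0.07,0,0.6,0,0],[-0.07,0,0.8,0,0],[-0.07,0,0.8,0,0]],
  ],
)

```text
time_s: 17.42
ee_pos: [620.0, 9.3, 173.2]
ee_rot: [-180.0, 0.0, 70.4]
force: [0.3, -0.2, 0.0]
gripper_width: 50.8
gripper_force: 30.0
```

Call:
step_arm(
  plan=[
    [[0,0,0.3,0,0],[0,0,0.6,0,0],[0,0,0.8,0,0],[0,0,1.0,0,0],[0,0,1.2,0,0],[0,0,1.3,0,0],[0,0,1.3,0,0]],
  ],
)

```text
time_s: 18.3
ee_pos: [620.1, 9.3, 160.4]
ee_rot: [180.0, 0.0, 70.4]
force: [1.1, 0.1, -1.3]
gripper_width: 50.7
gripper_force: 30.0
```

Call:
step_arm(
  plan=[
    [[0,0,0.2,0,0],[0,0,0.4,0,0],[0,0,0.5,0,0],[0,0,0.5,0,0],[0,0,0.5,0,0]],
  ],
  newtons=40,
)

```text
time_s: 18.92
ee_pos: [620.2, 9.3, 155.9]
ee_rot: [180.0, -0.0, 70.4]
force: [-0.9, 0.2, 5.0]
gripper_width: 50.6
gripper_force: 40.0
```

Call:
step_arm(
  plan=[
    [[0,0,0.15,0,0],[0,0,0.3,0,0],[0,0,0.4,0,0],[0,0,0.45,0,0],[0,0,0.45,0,0]],
  ],
)

```text
time_s: 19.55
ee_pos: [620.2, 9.3, 151.7]
ee_rot: [180.0, -0.0, 70.4]
force: [-1.5, 0.5, 8.1]
gripper_width: 50.8
gripper_force: 40.1
```

Call:
step_arm(
  plan=[
    [[0,0,0.1,0,0],[0,0,0.15,0,0],[0,0,0.2,0,0],[0,0,0.2,0,0]],
  ],
)

```text
time_s: 20.05
ee_pos: [620.2, 9.3, 150.2]
ee_rot: [179.9, -0.0, 70.4]
force: [-3.0, -0.1, 10.1]
gripper_width: 50.5
gripper_force: 40.1
```

Call:
step_arm(
  plan=[
    [[0,0,0.1,0,0],[0,0,0.1,0,0],[0,0,0.1,0,0]],
  ],
)

```text
time_s: 20.42
ee_pos: [620.2, 9.3, 150.1]
ee_rot: [179.9, -0.0, 70.4]
force: [-4.6, -0.3, 14.8]
gripper_width: 50.7
gripper_force: 40.2
```

```bash
python3 - <<'E'
from h import *
print(state()['force'],state()['ee_pos'])
s=grab_frame('scene');cv2.imwrite('pics/s5.png',np.hstack([cv2.resize(s[230:350,180:300],(400,400),interpolation=cv2.INTER_CUBIC),cv2.resize(s[230:350,325:445],(400,400),interpolation=cv2.INTER_CUBIC)]))
E
```

```text
[-4.62762733 -0.34046848 14.84961435] [620.23848356   9.29673427 150.12157338]
```

View pics/s5.png

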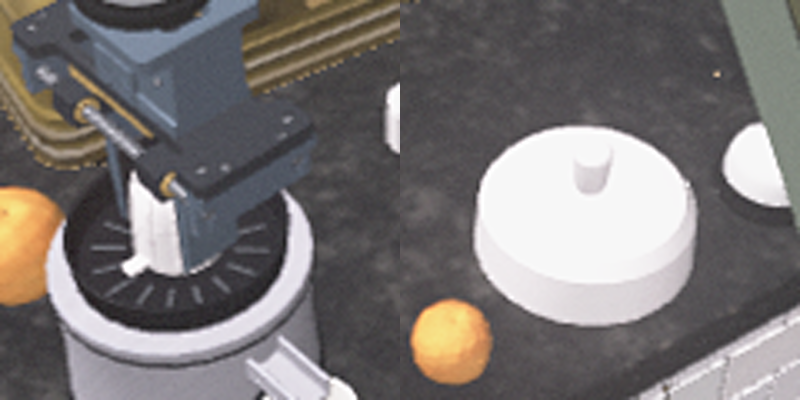

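The spindle is at its stop: the force jumped to 14.8 N with no further travel. The cone sits fully down at (160,240), and the cover stands upright on the counter at (585,225).

```bash
python3 -c "
from workcell import *
print(job_done())"
```

```text
the job is handed in; nothing more can be done
None
```

The job is handed in: the dust cover stands upright on the clear patch of counter, and the big cone is fully on the spindle. The hand is holding the cone down at the end of its travel with about 15 N; the judge's verdict wasn't shown.

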